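Stand the pastry brush in the crock, against its blue side

TASK

The pastry brush has slipped under the bread riser. Draw it out by its handle, lay it down flat on the open counter clear of the riser and let go; then take it again nearer the bristles and lower it, handle first, into the stoneware crock until the handle is down at the bottom before you let go, so that it stays leaning out over the blue part of the rim with its bristles up. Leave the crock standing about where it is and do not push the other things about.

Things in the scene. Friction and masses are not known exactly. Their poses are not given: they have to be found in the camera images.
- brush_mid (a point): pastry brush, loose, 50 to 95 g: flat wooden handle 185 long, 18 wide, 16 thick; steel ferrule 22 long, 36 wide; stiff cream bristles 43 long, 38 wide; 250 long in all. Point: its centre, 8 above the counter when lying flat. x runs from handle end to bristles, z up when flat. Starts flat under the riser, handle end sticking out at the front; balances near its middle
- brush_butt (a point): centre of the end face of the brush's handle, 125 from the middle along -x of the brush; same axes
- brush_tip (a point): centre of the bristles' end face, 125 from the middle along +x of the brush; same axes
- brush: the same brush; origin on its underside, half-way along its length; same axes
- riser_front (a point): fixed wooden riser (low display shelf): top board 320 (x) by 280 (y), 15 thick, upper face 65 above the counter; side panels 18 thick at both x ends; 50 clear underneath; open at the front (-y side) and back. Point: middle of the front edge of its upper face; y points from the front into the shelf, z up
- crock: open stoneware crock, loose, 1.1 kg, round, outer diameter 110, height 118, wall 6 (inside diameter 98), inner floor 8 above its underside; cream, with bright blue glaze on one side of the rim and below it, 30 degrees either way of its +x axis. Origin: centre of its underside; x points to the middle of the blue side, z up. Starts empty
- crock_rim (a point): centre of the crock's mouth, 118 above its underside; same axes as the crock
- jar_mid (a point): closed stoneware jar with a cork lid, 80 across, 95 tall, loose; the point is about its centre. To be left alone
- loaf_mid (a point): round scored loaf on the riser, 150 across, 75 tall, loose; the point is about its centre. To be left alone
- bun_mid (a point): dark round bun on the riser, 90 across, 50 tall, loose; the point is about its centre. To be left alone
- scraper_mid (a point): steel dough scraper with a dark wooden grip, 120 x 115, 17 thick, loose; the point is about its centre. To be left alone
- card_mid (a point): small blank slate card on a wooden foot, 100 wide, 80 tall, loose; the point is about its centre. To be left alone
- honey_mid (a point): amber honey jar, 60 across, 85 tall, loose; the point is about its centre. To be left alone
Mind the look-alikes: they are no part of the job. What is shaped like the crock but red is not meant.

How it is judged (in metres and radians):
On the way, in this order (a step that is already met when the one before it is completed fails the run):
1. the brush, drawn out, lies flat and let go on the counter, all of it in front of the riser (y of each of brush_tip, brush_butt in the frame of riser_front below -0.005 m and height (world z) of brush_mid below 0.02 m and angle between brush_mid's own z axis and vertical below 0.25 rad and contact force between brush and the fingers below 0.05 N and linear speed of brush below 0.03 m/s), for 0.15 s.
2. the brush, still held, has its handle end low inside the crock (less than 55 mm above the crock's underside) with the bristles up (z of brush_butt in the frame of crock below 0.055 m and horizontal distance between brush_butt and crock below 0.052 m and height (world z) of brush_tip above 0.15 m and contact force between brush and the fingers above 0.3 N), for 0.1 s.
At the end, for the whole second after the job is handed in: The brush rests released in the crock: handle end under 35 mm above the crock's underside, bristle end up, 50 mm or more from the crock's axis towards mid-blue and within 58 mm sideways of that line. Crock upright, within 50 mm of its place (z of brush_butt in the frame of crock below 0.035 m and horizontal distance between brush_butt and crock below 0.052 m and height (world z) of brush_tip above 0.15 m and x of brush_tip in the frame of crock above 0.05 m and y of brush_tip in the frame of crock between -0.058 and 0.058 m and contact force between brush and crock above 0.1 N and linear speed of brush below 0.03 m/s and angle between crock's own z axis and vertical below 0.15 rad and distance of crock from where it was at the start of the episode below 0.05 m); the robot touches nothing.
It fails at once if the crock is tipped by more than 25 degrees (angle between crock's own z axis and vertical above 0.44 rad).
It fails at once if the other things (jar, loaf, bun, scraper, slate card, honey jar) are pushed more than 40 mm (distance of any of jar_mid, loaf_mid, bun_mid, scraper_mid, card_mid, honey_mid from where it was at the start of the episode above 0.04 m).
It also fails if it takes over 58 s, if anything falls off the work surface, if the arm or the gripper's body presses on something with over 40 N, if the wrist force passes 120 N, or if a joint passes its speed limit or range.

ROBOT

A 6-joint arm with a two-finger parallel gripper is mounted at the origin on the work surface. World frame = base frame: x ahead of the robot, y to its left, z up, the work surface at z = 0. Lengths are in m, angles in degrees, forces in N, time in s.
With the tool pointing down it reaches from about 0.4 to 0.825 m from the base axis. Payload 7 kg.
Tool frame: the origin (TCP) lies on the centre line of the jaws, within the pads' length; the fingertips stand 11 mm ahead of it and the grasp point (between the pads) lies 8 mm behind it; z points along the fingers, y is the line along which they close (so a half turn about z gives the same grasp; the last joint's range is limited). The gripper opens to 88 mm and grips with 3 to 60 N. Pads are 19 mm wide; open, the fingers measure 130 mm over their backs; the gripper's body (78 mm by 193 mm) begins 47 mm behind the grasp point.
Start: joints at [87.554, 20.546, 0.682, 0, -70.136, -16.507], TCP at [0.219, 0.638, 0.238] pointing down, gripper open.
Joint ranges: [-176.03, 176.03], [-82.01, 121.73], [-58.28, 71.71], [-173.87, 95.51], [-174.79, -0.11], [-173.66, 173.66]. Speed limits (degrees/s): [136.94, 136.94, 172.46, 180, 180, 180].

INTERFACE

Orientations are given as [roll, pitch, yaw] about the fixed x, y, z axes, in that order (R = Rz(yaw) Ry(pitch) Rx(roll)).
In Python, from plant import r, capture, camera_model, job gives the robot as it stands.
- The arm moves only by the tool drive_tool, never from a script. Its argument "increments" is a list that holds one entry, the list of rows, each a list of 5 numbers: the gripper's target within -1 to 1 (fully open at 1, half-way at 0, shut at -1), then the shift along the tool's x, y, z scaled (see below), then the turn about the tool's z scaled (see below). In form: [[[gripper, tx, ty, tz, roll], ...]]. A call has 1 to 5 rows; each row is the pose to reach, as a shift and turn from the pose commanded when the call began, along the tool's axes at that moment, turning the shorter way round; what a row does not reach only later rows make up. The controller multiplies each number of a shift by 120 mm and each number of a turn by 360 degrees. A row lasts 1/8 s, in which the tool goes at most 62.5 mm and 10.7 degrees, less where a joint would pass 70% of its speed; a pose out of reach is approached as far as the arm can. A call with a number of a shift or a turn outside -1 to 1 is refused whole. A call with a gripper value outside its range is refused whole. The fingers move at their own pace and stop on an object; "squeeze" is the grip in N (left out, the last holds). Time passes only in rows, so rows that repeat a pose let the fingers close. It gives the time, the measured TCP pose, the force, the opening and the grip force at its end, in the units of the state.
- r.get_state(): the state, without advancing time (a new reading comes with each control period).
- capture(name): name is "scene" or "top" or "wrist"; returns the picture (384x512x3 uint8, red, green, blue); there is no depth.
- camera_model(name): a dict with "camera_matrix" (3x3 intrinsics, pixels), "rvec" (rotation vector, rad) and "tvec" (3), from world to camera coordinates, as OpenCV has them. Camera axes: x right, y down, z forward; pixel columns grow to the right and rows downward; lengths in m; the calibration is good to about 2 mm. A picture is of the moment at which its call begins: read the wrist's pose just before it. camera_model takes no time and is no camera call; for the wrist camera it gives the pose at the moment of the call.
- job.close_job(): hands the job in; it is judged then, once.
The state is a dict: "time_s": time; "joints": joint angles; "qd": joint speeds; "joint_torque": joint torques, N m; "tcp_pos": TCP position; "eef_rot": TCP orientation; "contact_force": force on the tool from outside, world axes, zero at the start; "moment": the same for the moment, N m; "gripper_width": finger opening in m; "gripper_force": force on a finger pad.
Only numpy, scipy, OpenCV 4.12 (cv2) and the standard library are available. Lean on these libraries where they do the work, as an engineer would, in place of code of your own. Each camera call takes 0.05 s, during which the arm holds its last target. There are 200 camera calls.

## Working session

There is one attempt and no reset: what is moved stays moved. The work goes in short steps, Python scripts to look and compute and a tool call to move; the robot and the scene stay as the last step left them, time stands still between calls to the robot, and variables do not carry over. Pictures are saved under pics/ and viewed, at most 10 in all, crops included, and the job is handed in when it is done.

Besides the shell and the picture viewer there is one more tool, called after "Request:" as name(argument=value, ...) on one line, values as JSON. drive_tool: Moves the arm, as the interface text tells. Its arguments: {"type":"object","properties":{"increments":{"type":"array"},"squeeze":{"type":"number"}},"required":["increments"]}

```bash
mkdir -p pics; cat > h.py <<'E'
import numpy as np, cv2
from plant import r, capture, camera_model, job
def grab(n,f):
    m=camera_model(n); im=capture(n); cv2.imwrite(f'pics/{f}.png',cv2.cvtColor(im,cv2.COLOR_RGB2BGR)); np.savez(f'pics/{f}.npz',K=np.array(m['camera_matrix']),rv=np.array(m['rvec'],float),tv=np.array(m['tvec'],float)); return im
def plane(f,px,z):
    d=np.load(f'pics/{f}.npz'); R=cv2.Rodrigues(d['rv'])[0]; C=-R.T@d['tv'].ravel()
    out=[]
    for u,v in np.atleast_2d(px):
        w=R.T@np.linalg.solve(d['K'],[u,v,1.]); out.append(C+w*(z-C[2])/w[2])
    return np.array(out)
def proj(f,P):
    d=np.load(f'pics/{f}.npz'); return cv2.projectPoints(np.array(P,float).reshape(-1,1,3),d['rv'],d['tv'],d['K'],None)[0][:,0]
E
python3 - <<'E'
from h import *
a=grab('scene','s0');b=grab('top','t0')
cv2.imwrite('pics/t0big.png',cv2.cvtColor(cv2.resize(b,(800,600),interpolation=cv2.INTER_CUBIC),cv2.COLOR_RGB2BGR))
s=r.get_state();print(s)
E
```

```text
{'time_s': 0.1, 'joints': array([ 8.75546179e+01,  2.05856401e+01,  6.40141686e-01, -1.73640571e-02,
       -7.01359076e+01, -1.65065428e+01]), 'qd': array([-0.06447831, -0.08980772,  0.12552281,  0.00247101, -0.01242846,
        0.01840398]), 'joint_torque': array([-4.60694446e-04, -5.84163129e+01,  2.93756765e+01,  7.01560244e+00,
        1.02333233e-02, -4.50303014e-05]), 'tcp_pos': array([0.21911687, 0.63800955, 0.23674512]), 'eef_rot': array([ 1.79917311e+02, -7.47987082e-03, -1.89578312e+01]), 'contact_force': array([ 0.01879388, -1.5038261 ,  0.36622757]), 'moment': array([-0.0063019 ,  0.02401973, -0.00962988]), 'gripper_force': 0.0, 'gripper_width': 0.08763772576988081}
```

View pics/t0big.png

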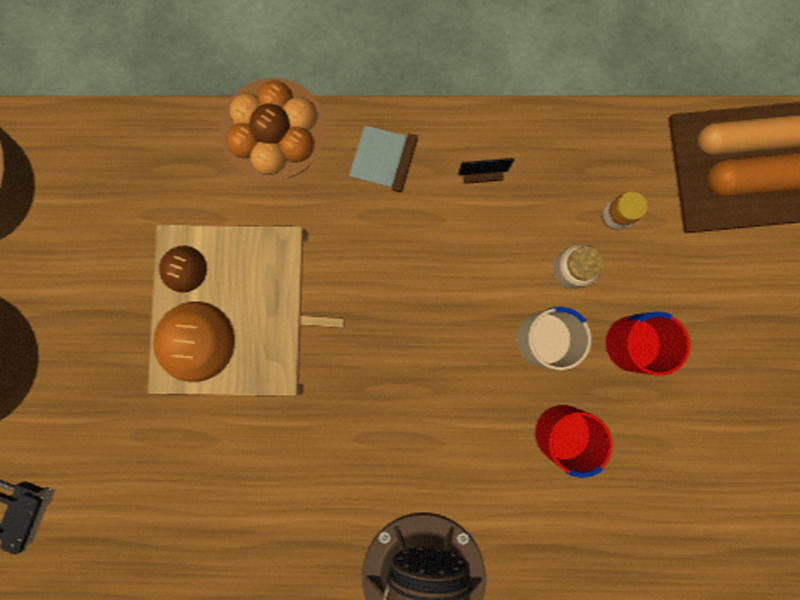

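View pics/s0.png

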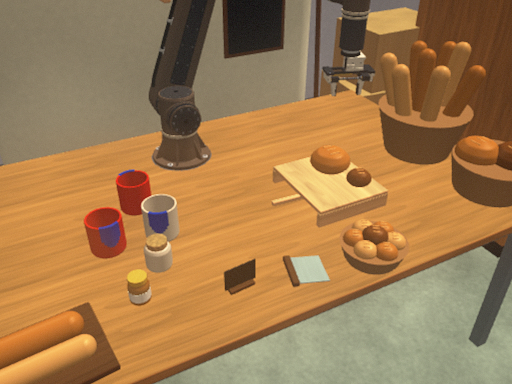

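The top view (800x600) shows the brush handle sticking out of the riser at (302–343, 322). Three crock-shaped things stand at (555,340) cream with blue at (570,311), (648,344) red and (575,440) red. Only the cream one fits, so I'll measure and confirm it with a crop.

```bash
python3 - <<'E'
from h import *
im=cv2.cvtColor(cv2.imread('pics/t0.png'),cv2.COLOR_BGR2RGB).astype(int)
R,G,B=im[...,0],im[...,1],im[...,2]
def show(n,c):print(n,np.round(c,4).tolist())
# cam
d=np.load('pics/t0.npz');print('C',(-cv2.Rodrigues(d['rv'])[0].T@d['tv'].ravel()).round(3))
# handle
hsv=cv2.cvtColor(im.astype(np.uint8),cv2.COLOR_RGB2HSV)
y0,y1,x0,x1=195,218,195,228
sub=im[y0:y1,x0:x1]; m=np.zeros(im.shape[:2],np.uint8); m[y0:y1,x0:x1]=(sub[...,0]>150)&(sub[...,2]>80)
ys,xs=np.nonzero(m[:, :]);print('handle px',xs.min(),xs.max(),ys.min(),ys.max())
cnt=max(cv2.findContours(m,cv2.RETR_EXTERNAL,cv2.CHAIN_APPROX_NONE)[0],key=cv2.contourArea)
show('handle box',cv2.boxPoints(cv2.minAreaRect(cnt)))
# riser corners
rp=np.array([(157,226),(301,226),(299,395),(149,394)])*.64-.18
show('riser',plane('t0',rp,.065))
# crock: blue & rim
bl=(B>R+40)&(B>90)
n,l,s,c=cv2.connectedComponentsWithStats(bl.astype(np.uint8))
for i in range(1,n):
  if s[i,4]>8: print(s[i],c[i],plane('t0',c[i],.118).round(3))
cw=((R>150)&(abs(R-B)<60)&(B>125)).astype(np.uint8)|bl
cw[:,:330]=0;cw[:,382:]=0;cw[:190]=0;cw[245:]=0
ys,xs=np.nonzero(cw);print('crock ext',xs.min(),xs.max(),ys.min(),ys.max())
c1=cv2.resize(im[130:260,170:240].astype(np.uint8),None,fx=4,fy=4,interpolation=cv2.INTER_CUBIC)
c2=cv2.resize(im[130:260,320:400].astype(np.uint8),None,fx=4,fy=4,interpolation=cv2.INTER_CUBIC)
cv2.imwrite('pics/crop1.png',cv2.cvtColor(np.hstack([c1,c2]),cv2.COLOR_RGB2BGR))
E
```

```text
C [0.445 0.032 1.103]
handle px 195 218 203 208
handle box [[194.7156982421875, 206.97970581054688], [195.05580139160156, 202.2183074951172], [218.29440307617188, 203.87820434570312], [217.9542999267578, 208.6396026611328]]
riser [[0.6615, 0.5129, 0.065], [0.6624, 0.2367, 0.065], [0.3448, 0.2335, 0.065], [0.3441, 0.514, 0.065]]
[355 196  20  10  63] [364.71428571 199.71428571] [[ 0.499 -0.254  0.118]]
[409 200  21   6  65] [418.61538462 201.73846154] [[ 0.494 -0.401  0.118]]
[364 299  22   7  66] [374.75757576 302.53030303] [[ 0.222 -0.275  0.118]]
crock ext 354 374 196 205
```

View pics/crop1.png

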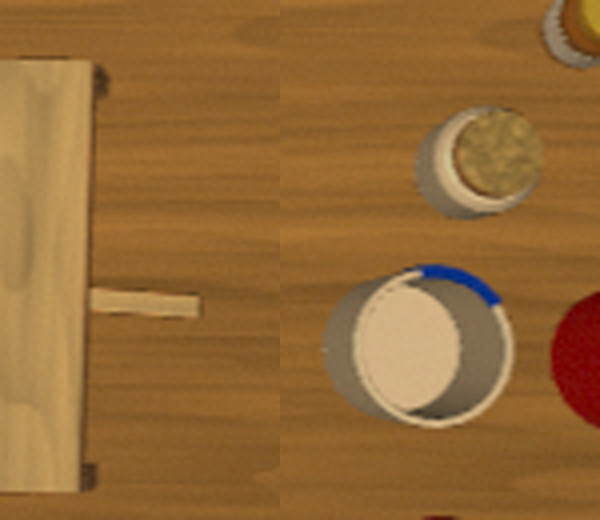

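The crop confirms it: the only cream crock, rim centre at crop (434,346), blue arc from (424,270) to (497,303), so mid-blue is at about yaw −24°. The jar stands just beyond it on the blue side. The handle butt is at crop (200,306).

```bash
cat >> h.py <<'E'
def go(p,yaw=None):
    "tool-frame shift /120mm and turn /360 from current measured pose to world p, yaw"
    from scipy.spatial.transform import Rotation as Ro
    s=r.get_state(); Rm=Ro.from_euler('xyz',s['eef_rot'],degrees=True).as_matrix()
    d=Rm.T@(np.array(p)-s['tcp_pos'])/.12
    t=0 if yaw is None else -((yaw-s['eef_rot'][2]+180)%360-180)/360
    print('t',s['time_s'],'shift',d.round(3),'turn',round(t,3))
E
python3 - <<'E'
from h import *
C=np.array([[170+200/4-.4,130+306/4-.4],[170+92/4-.4,130+299/4-.4]])
print('butt top',plane('t0',C,.016).round(4))
rim=plane('t0',[[358.1,216.1]],.118);fl=plane('t0',[[320+(410-280)/4-.4,130+347/4-.4]],.008)
print('rim',rim,'floor',fl); j=plane('t0',[[320+(500-280)/4-.4,130+153/4-.4]],.1);print('jar',j)
go([0.475,0.185,0.12],-94)
E
```

```text
butt top [[0.4817 0.1588 0.016 ]
 [0.4865 0.2419 0.016 ]]
rim [[ 0.45335818 -0.23466762  0.118     ]] floor [[ 0.45337155 -0.24620903  0.008     ]]
jar [[ 0.58981178 -0.28821514  0.1       ]]
t 0.1 shift [3.243 2.876 0.977] turn 0.208
```

Request:
drive_tool(increments=[[[1,0.81,0.72,0,0],[1,0.81,0.72,0,0],[1,0.81,0.72,0,0]]], squeeze=20)

```text
time_s: 0.48
tcp_pos: [0.2844, 0.5219, 0.2379]
eef_rot: [180.0, 0.0, -19.1]
contact_force: [-0.1, 1.0, 0.4]
gripper_width: 0.0874
gripper_force: 0.0
```

Request:
drive_tool(increments=[[[1,0.81,0.72,0,0],[1,0.81,0.72,0,0],[1,0.81,0.72,0,0]]])

```text
time_s: 0.85
tcp_pos: [0.348, 0.4092, 0.2378]
eef_rot: [180.0, 0.0, -19.1]
contact_force: [0.2, 0.8, 0.2]
gripper_width: 0.0878
gripper_force: 0.0
```

Request:
drive_tool(increments=[[[1,0.81,0.72,0,0],[1,0.81,0.72,0,0],[1,0.81,0.72,0,0]]])

```text
time_s: 1.23
tcp_pos: [0.4118, 0.2965, 0.2376]
eef_rot: [180.0, 0.0, -19.1]
contact_force: [-0.2, 0.2, -0.2]
gripper_width: 0.0874
gripper_force: 0.0
```

Request:
drive_tool(increments=[[[1,0.81,0.72,0,0.05],[1,0.81,0.72,0,0.1],[1,0.81,0.72,0,0.206],[1,0.81,0.72,0,0.206],[1,0.81,0.72,0,0.206]]])

```text
time_s: 1.85
tcp_pos: [0.475, 0.1863, 0.2373]
eef_rot: [180.0, 0.0, -73.0]
contact_force: [-0.7, -0.4, -0.5]
gripper_width: 0.0874
gripper_force: 0.0
```

```bash
python3 - <<'E'
from h import *
go([0.483,0.181,0.10],-93.3)
E
```

```text
t 1.85 shift [ 0.061 -0.051  1.144] turn 0.056
```

Request:
drive_tool(increments=[[[1,0.06,-0.05,0.4,0.03],[1,0.06,-0.05,0.9,0.056],[1,0.06,-0.05,0.9,0.056],[1,0.06,-0.05,0.9,0.056]]])

```text
time_s: 2.35
tcp_pos: [0.4837, 0.1815, 0.1312]
eef_rot: [-179.9, 0.0, -92.5]
contact_force: [0.1, 0.4, 0.5]
gripper_width: 0.0879
gripper_force: 0.0
```

```bash
python3 - <<'E'
from h import *
s=r.get_state(); print(s['tcp_pos'],s['eef_rot'])
grab('wrist','w1')
print(proj('w1',[[.4817,.159,.016],[.4865,.242,.016],[.4829,.181,.016],s['tcp_pos']]))
E
```

```text
[0.48370313 0.18149957 0.13124601] [-1.79912774e+02  1.89709603e-02 -9.25372969e+01]
[[259.27820162 164.51368891]
 [257.88834751 260.11591859]
 [258.97641228 191.45878864]
 [257.68687109 260.58176808]]
```

View pics/w1.png

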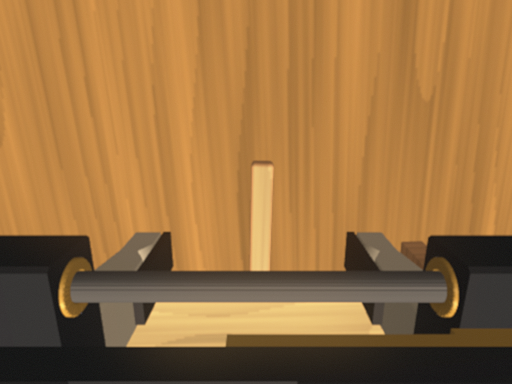

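The wrist view shows the handle butt at (262,162), within 3 px of the prediction. I'll descend, close and pull.

Request:
drive_tool(increments=[[[1,0,0,0.5,0],[1,0,0,0.8,0],[1,0,0,0.97,0],[1,0,0,0.97,0],[-1,0,0,0.97,0]]], squeeze=12)

```text
time_s: 3.02
tcp_pos: [0.4839, 0.1813, 0.0151]
eef_rot: [-179.9, 0.1, -92.7]
contact_force: [-0.6, -0.0, 0.4]
gripper_width: 0.0822
gripper_force: 0.0
```

Request:
drive_tool(increments=[[[-1,0,0,0,0],[-1,0,0,0,0],[-1,0,0,0,0],[-1,0,0,0,0]]])

```text
time_s: 3.52
tcp_pos: [0.4826, 0.1802, 0.0133]
eef_rot: [-180.0, 0.0, -92.8]
contact_force: [-0.5, 0.4, -0.1]
gripper_width: 0.0435
gripper_force: 0.0
```

Request:
drive_tool(increments=[[[-1,0,0,0,0],[-1,0,0,0,0],[-1,0,0,0,0],[-1,0,0,0,0],[-1,0,0,0,0]]])

```text
time_s: 4.15
tcp_pos: [0.4825, 0.1801, 0.0131]
eef_rot: [180.0, -0.0, -92.8]
contact_force: [-0.1, 0.1, -0.3]
gripper_width: 0.0181
gripper_force: 12.0
```

Request:
drive_tool(increments=[[[-1,0.15,0,0,0],[-1,0.35,0,0,0],[-1,0.55,0,0,0],[-1,0.75,0,0,0],[-1,0.95,0,0,0]]])

```text
time_s: 4.78
tcp_pos: [0.4765, 0.0648, 0.0132]
eef_rot: [180.0, -0.0, -92.8]
contact_force: [0.2, 0.6, -0.7]
gripper_width: 0.0177
gripper_force: 12.0
```

Request:
drive_tool(increments=[[[-1,0.2,0,0,0],[-1,0.45,0,0,0],[-1,0.7,0,0,0],[-1,0.95,0,0,0],[-1,0.95,0,0,0]]])

```text
time_s: 5.4
tcp_pos: [0.4704, -0.0498, 0.0131]
eef_rot: [180.0, -0.0, -93.0]
contact_force: [-0.5, -0.1, -0.2]
gripper_width: 0.0178
gripper_force: 12.0
```

Request:
drive_tool(increments=[[[-1,0.15,0,0,0],[-1,0.15,0,0,0]]])

```text
time_s: 5.65
tcp_pos: [0.4699, -0.0663, 0.0131]
eef_rot: [180.0, -0.0, -92.9]
contact_force: [0.3, -0.4, 0.1]
gripper_width: 0.0178
gripper_force: 12.0
```

```bash
python3 - <<'E'
from h import *
grab('scene','s2')
b=grab('top','t2')
cv2.imwrite('pics/t2c.png',cv2.cvtColor(cv2.resize(b[120:300,160:400],(800,600),interpolation=cv2.INTER_CUBIC),cv2.COLOR_RGB2BGR))
E
```

```text
(no output)
```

View pics/t2c.png

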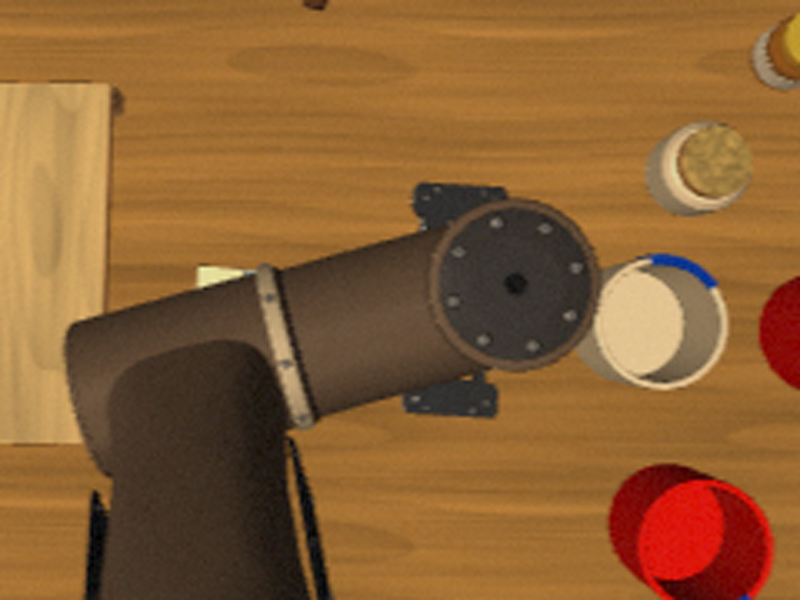

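The bristles' end shows at crop (198,270), well clear of the riser front (110). I'll release and rise.

Request:
drive_tool(increments=[[[0.3,0,0,0,0],[0.3,0,0,0,0],[0.3,0,0,0,0],[0.3,0,0,0,0],[0.3,0,0,0,0]]])

```text
time_s: 6.38
tcp_pos: [0.4704, -0.0655, 0.0132]
eef_rot: [180.0, -0.0, -92.8]
contact_force: [0.5, 0.1, -0.4]
gripper_width: 0.0561
gripper_force: 0.0
```

Request:
drive_tool(increments=[[[0.3,0,0,-0.3,0],[0.3,0,0,-0.7,0],[0.3,0,0,-1,0],[0.3,0,0,-1,0]]])

```text
time_s: 6.88
tcp_pos: [0.4723, -0.0652, 0.1361]
eef_rot: [-179.7, 0.1, -92.8]
contact_force: [0.3, -0.0, -0.2]
gripper_width: 0.0572
gripper_force: 0.0
```

Request:
drive_tool(increments=[[[0.3,-0.5,0,0,0],[0.3,-1,0,0,0],[0.3,-1,0,0,0],[0.3,-1,0,0,0]]])

```text
time_s: 7.38
tcp_pos: [0.4757, 0.0543, 0.1323]
eef_rot: [179.9, -0.0, -92.8]
contact_force: [-0.6, -0.9, 0.9]
gripper_width: 0.057
gripper_force: 0.0
```

```bash
python3 - <<'E'
from h import *
s=r.get_state(); print(s['tcp_pos'],s['eef_rot'])
im=grab('wrist','w3'); grab('top','t3')
b=cv2.cvtColor(capture('top'),cv2.COLOR_RGB2BGR)
w=cv2.cvtColor(im,cv2.COLOR_RGB2BGR)
c=cv2.resize(b[150:270,170:270],(400,480),interpolation=cv2.INTER_CUBIC)
cv2.imwrite('pics/c3.png',np.hstack([cv2.resize(w,(400,300)),c[:300]]))
go([0.481,0.149,.06],-93)
E
```

```text
[0.47567217 0.05425681 0.13226438] [ 1.79906723e+02 -4.48668563e-02 -9.27690577e+01]
t 7.525 shift [-0.799 -0.001  0.606] turn 0.0
```

View pics/c3.png

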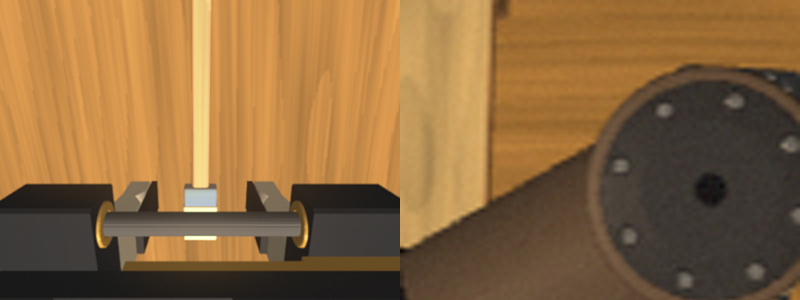

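The wrist crop shows the ferrule starting at (200,187) and the bristles ending at (200,240), both on the jaw centre line.

```bash
python3 - <<'E'
from h import *
print(plane('w3',[[257,239.5],[257,307]],.015).round(4))
E
```

```text
[[0.4782 0.0964 0.015 ]
 [0.4814 0.1623 0.015 ]]
```

Request:
drive_tool(increments=[[[0.3,-0.4,0,0,0],[0.3,-0.8,0,0.1,0],[0.3,-0.8,0,0.55,0],[0.3,-0.8,0,0.98,0],[0.3,-0.8,0,0.98,0]]], squeeze=4)

```text
time_s: 8.15
tcp_pos: [0.4808, 0.1489, 0.0137]
eef_rot: [179.9, -0.1, -92.9]
contact_force: [-0.3, -0.5, 0.0]
gripper_width: 0.0567
gripper_force: 0.0
```

Request:
drive_tool(increments=[[[-1,0,0,0,0],[-1,0,0,0,0],[-1,0,0,0,0],[-1,0,0,0,0],[-1,0,0,0,0]]])

```text
time_s: 8.78
tcp_pos: [0.4812, 0.1501, 0.0158]
eef_rot: [-180.0, 0.0, -92.8]
contact_force: [-0.3, -1.0, 2.2]
gripper_width: 0.0376
gripper_force: 4.0
```

Request:
drive_tool(increments=[[[-1,0,0,-0.1,0],[-1,0,0,-0.25,0],[-1,0,0,-0.45,0],[-1,0,0,-0.7,0],[-1,0,0,-0.95,0]]])

```text
time_s: 9.4
tcp_pos: [0.4809, 0.1502, 0.1312]
eef_rot: [-180.0, 0.0, -92.8]
contact_force: [0.0, 0.1, -0.7]
gripper_width: 0.0381
gripper_force: 4.0
```

Request:
drive_tool(increments=[[[-1,0,0,-0.2,0],[-1,0,0,-0.4,0],[-1,0,0,-0.6,0],[-1,0,0,-0.8,0],[-1,0,0,-0.95,0]]])

```text
time_s: 10.02
tcp_pos: [0.481, 0.1503, 0.2455]
eef_rot: [-179.9, 0.1, -92.8]
contact_force: [0.4, 0.1, -1.2]
gripper_width: 0.0378
gripper_force: 4.0
```

```bash
python3 - <<'E'
from h import *
s=r.get_state(); print(s['tcp_pos'],s['eef_rot'])
b=grab('scene','s4'); w=grab('wrist','w4')
c=cv2.resize(b[60:260,230:400],(510,600),interpolation=cv2.INTER_CUBIC)
w=cv2.resize(w,(290,218))
o=np.zeros((600,800,3),np.uint8);o[:,:510]=c;o[:218,510:]=w
cv2.imwrite('pics/c4.png',cv2.cvtColor(o,cv2.COLOR_RGB2BGR))
E
```

```text
[0.48098628 0.15027981 0.24548141] [-1.79934330e+02  6.87525662e-02 -9.28183198e+01]
```

View pics/c4.png

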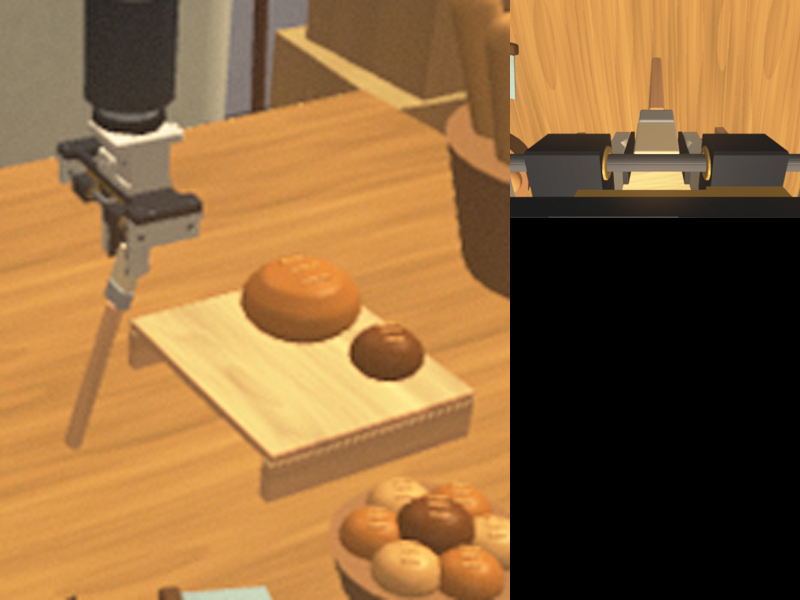

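The scene crop shows the brush hanging from the jaws, handle down with bristles up, butt at (74,443), tilted towards tool +x. I'll compute the tilt.

```bash
python3 - <<'E'
from h import *
from scipy.optimize import least_squares
d=np.load('pics/s4.npz'); p=[230+74/3,60+443/3]
R=cv2.Rodrigues(d['rv'])[0]; C=-R.T@d['tv'].ravel(); w=R.T@np.linalg.solve(d['K'],[*p,1.])
# vertical plane through TCP containing tool x (yaw -92.8)
y=np.radians(-92.8); n=np.array([-np.sin(y),np.cos(y),0]); t=np.array([.481,.1503,.2455])
b=C+w*((t-C)@n)/(w@n); g=t+[0,0,.008]; print(b,np.linalg.norm(b-g),'tilt',np.degrees(np.arctan2((b-g)@[np.cos(y),np.sin(y),0],g[2]-b[2])))
for Y in (-204,): 
  bd=np.array([np.cos(np.radians(-24)),np.sin(np.radians(-24))]); print('blue dir',bd)
E
```

```text
[0.47816293 0.0922918  0.00856313] 0.25172817154178273 tilt 13.33918645104411
blue dir [ 0.91354546 -0.40673664]
```

Request:
drive_tool(increments=[[[-1,0,0,-0.2,0],[-1,0,0,-0.4,0],[-1,0,0,-0.6,0],[-1,0,0,-0.8,0],[-1,0,0,-1,0]]])

```text
time_s: 10.75
tcp_pos: [0.4806, 0.1501, 0.3638]
eef_rot: [179.9, -0.0, -92.8]
contact_force: [0.6, 0.2, -0.1]
gripper_width: 0.0378
gripper_force: 4.0
```

Request:
drive_tool(increments=[[[-1,0,0,-0.15,0],[-1,0,0,-0.3,0],[-1,0,0,-0.3,0]]], squeeze=10)

```text
time_s: 11.12
tcp_pos: [0.4812, 0.1504, 0.4001]
eef_rot: [-179.9, 0.1, -92.8]
contact_force: [-0.4, -0.5, -0.6]
gripper_width: 0.0381
gripper_force: 10.0
```

Request:
drive_tool(increments=[[[-1,0.1,0,0,0],[-1,0.25,0,0,0],[-1,0.45,0,0,0],[-1,0.65,0,0,0],[-1,0.85,0,0,0]]])

```text
time_s: 11.75
tcp_pos: [0.4755, 0.0464, 0.3991]
eef_rot: [180.0, -0.0, -92.9]
contact_force: [0.1, 0.1, -1.1]
gripper_width: 0.0379
gripper_force: 10.0
```

Request:
drive_tool(increments=[[[-1,0.2,0,0,0],[-1,0.4,0,0,0],[-1,0.6,0,0,0],[-1,0.75,0,0,0],[-1,0.85,0,0,0]]])

```text
time_s: 12.38
tcp_pos: [0.4704, -0.0552, 0.3992]
eef_rot: [180.0, -0.0, -92.9]
contact_force: [0.3, -1.2, -0.8]
gripper_width: 0.0376
gripper_force: 10.0
```

Request:
drive_tool(increments=[[[-1,0,0,0,0.02],[-1,0,0,0,0.045],[-1,0,0,0,0.07],[-1,0,0,0,0.095],[-1,0,0,0,0.12]]])

```text
time_s: 13.0
tcp_pos: [0.4707, -0.054, 0.3993]
eef_rot: [180.0, -0.0, -136.3]
contact_force: [-0.2, -0.4, -0.1]
gripper_width: 0.0383
gripper_force: 10.0
```

Request:
drive_tool(increments=[[[-1,0,0,0,0.025],[-1,0,0,0,0.05],[-1,0,0,0,0.075],[-1,0,0,0,0.1],[-1,0,0,0,0.12]]])

```text
time_s: 13.62
tcp_pos: [0.4707, -0.054, 0.3992]
eef_rot: [-180.0, -0.0, -179.5]
contact_force: [-0.5, 0.7, -0.2]
gripper_width: 0.0378
gripper_force: 10.0
```

Request:
drive_tool(increments=[[[-1,0,0,0,0.025],[-1,0,0,0,0.05],[-1,0,0,0,0.069],[-1,0,0,0,0.069]]])

```text
time_s: 14.12
tcp_pos: [0.4708, -0.0539, 0.3993]
eef_rot: [-180.0, -0.0, 156.0]
contact_force: [-0.2, -0.3, -0.7]
gripper_width: 0.0376
gripper_force: 10.0
```

```bash
python3 - <<'E'
from h import *
go([.491,-.252,.395],156)
print(r.get_state()['joints'].round(0))
E
```

```text
t 14.125 shift [-0.826 -1.439  0.036] turn -0.0
[  17.   -3.   -7.   -0.  -86. -131.]
```

Request:
drive_tool(increments=[[[-1,-0.07,-0.12,0,0],[-1,-0.16,-0.28,0,0],[-1,-0.25,-0.44,0,0],[-1,-0.33,-0.58,0,0],[-1,-0.41,-0.72,0,0]]])

```text
time_s: 14.75
tcp_pos: [0.4806, -0.1534, 0.3994]
eef_rot: [-180.0, -0.0, 156.1]
contact_force: [0.3, -0.1, -0.5]
gripper_width: 0.0375
gripper_force: 10.0
```

Request:
drive_tool(increments=[[[-1,-0.08,-0.14,0,0],[-1,-0.17,-0.3,0,0],[-1,-0.26,-0.46,0,0],[-1,-0.35,-0.62,0,0],[-1,-0.41,-0.72,0,0]]])

```text
time_s: 15.38
tcp_pos: [0.4903, -0.2525, 0.3993]
eef_rot: [-180.0, -0.0, 156.0]
contact_force: [-0.4, -0.2, -0.5]
gripper_width: 0.0383
gripper_force: 10.0
```

Request:
drive_tool(increments=[[[-1,0,0,0,0],[-1,0,0,0,0]]])

```text
time_s: 15.62
tcp_pos: [0.4903, -0.2512, 0.3995]
eef_rot: [180.0, -0.0, 156.0]
contact_force: [0.2, -0.1, -0.4]
gripper_width: 0.0379
gripper_force: 10.0
```

```bash
python3 - <<'E'
from h import *
s=r.get_state(); print(s['tcp_pos'],s['eef_rot'])
b=grab('scene','s5'); w=grab('wrist','w5')
c=cv2.resize(b[60:280,80:240],(400,550),interpolation=cv2.INTER_CUBIC)
w=cv2.resize(w,(400,300))
o=np.zeros((550,800,3),np.uint8);o[:,:400]=c;o[:300,400:]=w
cv2.imwrite('pics/c5.png',cv2.cvtColor(o,cv2.COLOR_RGB2BGR))
E
```

```text
[ 0.49032116 -0.25120226  0.39949476] [ 1.79993431e+02 -9.70447116e-03  1.55970323e+02]
```

View pics/c5.png

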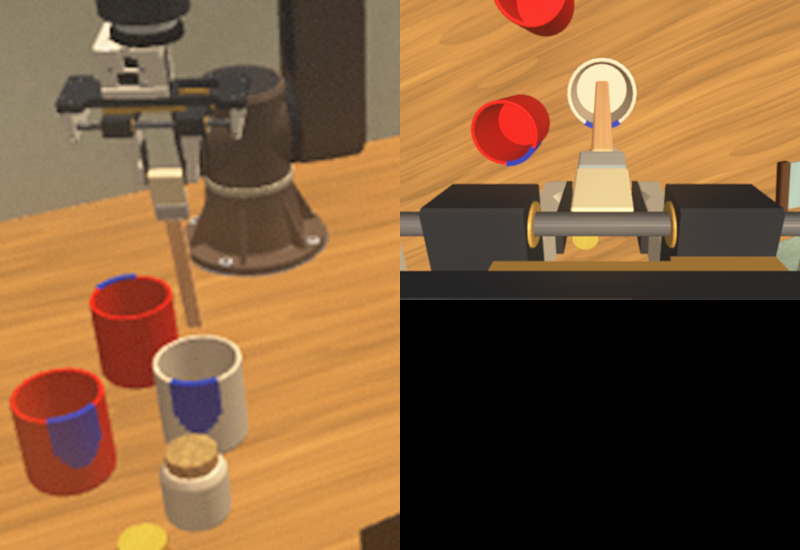

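The views show the brush hanging over the cream crock. In the wrist crop the rim centre is at (602,93), the butt at (601,82), and blue is on the gripper side.

```bash
python3 - <<'E'
from h import *
rim=plane('w5',[[258.6,119]],.118)[0]; 
u=np.array([np.cos(np.radians(-24)),np.sin(np.radians(-24))]); v=np.array([-u[1],u[0]])
t=np.array([.4903,-.2512])
for z in (.16,.17,.18):
  b=plane('w5',[[257.5,105]],z)[0]; e=b[:2]-rim[:2]; print(b.round(4),'crock xy',(e@u).round(4),(e@v).round(4),'from tcp',((b[:2]-t)@u).round(4), np.hypot((b[:2]-t)@u,.4075-z).round(4))
print('rim',rim, 'tcp in crock',(t-rim[:2])@u,(t-rim[:2])@v)
E
```

```text
[ 0.4331 -0.2276  0.16  ] crock xy -0.0183 -0.0013 from tcp -0.0619 0.2551
[ 0.4327 -0.2274  0.17  ] crock xy -0.0187 -0.0013 from tcp -0.0623 0.2455
[ 0.4324 -0.2273  0.18  ] crock xy -0.0191 -0.0013 from tcp -0.0626 0.236
rim [ 0.45031002 -0.23388017  0.118     ] tcp in crock 0.04357727984908888 0.00044293627352359435
```

Request:
drive_tool(increments=[[[-1,0,0,0.2,0],[-1,0,0,0.4,0],[-1,0,0,0.6,0],[-1,0,0,0.8,0],[-1,0,0,1,0]]])

```text
time_s: 16.35
tcp_pos: [0.4905, -0.2509, 0.2791]
eef_rot: [180.0, 0.0, 156.0]
contact_force: [0.2, -0.3, -1.2]
gripper_width: 0.0382
gripper_force: 10.0
```

Request:
drive_tool(increments=[[[-1,0,0,0.08,0],[-1,0,0,0.16,0],[-1,0,0,0.24,0],[-1,0,0,0.28,0],[-1,0,0,0.28,0]]], squeeze=5)

```text
time_s: 16.98
tcp_pos: [0.491, -0.2517, 0.2466]
eef_rot: [-180.0, 0.1, 155.9]
contact_force: [1.2, -0.9, 3.3]
gripper_width: 0.0379
gripper_force: 5.0
```

Contact on the crock floor. Now I'll lean it towards blue by moving along an arc.

Request:
drive_tool(increments=[[[-1,-0.1,0,0.025,0],[-1,-0.2,0,0.06,0],[-1,-0.3,0,0.1,0],[-1,-0.4,0,0.15,0],[-1,-0.4,0,0.15,0]]], squeeze=4)

```text
time_s: 17.6
tcp_pos: [0.5342, -0.2711, 0.2261]
eef_rot: [-180.0, -0.2, 155.9]
contact_force: [0.5, -0.4, 0.2]
gripper_width: 0.038
gripper_force: 4.0
```

```bash
python3 - <<'E'
from h import *
s=r.get_state(); print(s['tcp_pos'],s['eef_rot'],s['contact_force'])
b=grab('scene','s6'); w=grab('wrist','w6')
c=cv2.resize(b[60:280,80:240],(400,550),interpolation=cv2.INTER_CUBIC)
w=cv2.resize(w,(400,300))
o=np.zeros((550,800,3),np.uint8);o[:,:400]=c;o[:300,400:]=w
cv2.imwrite('pics/c6.png',cv2.cvtColor(o,cv2.COLOR_RGB2BGR))
E
```

```text
[ 0.53418819 -0.27110798  0.22609937] [-1.79978752e+02 -1.78953842e-01  1.55900338e+02] [ 0.51244924 -0.36529825  0.15756317]
```

View pics/c6.png

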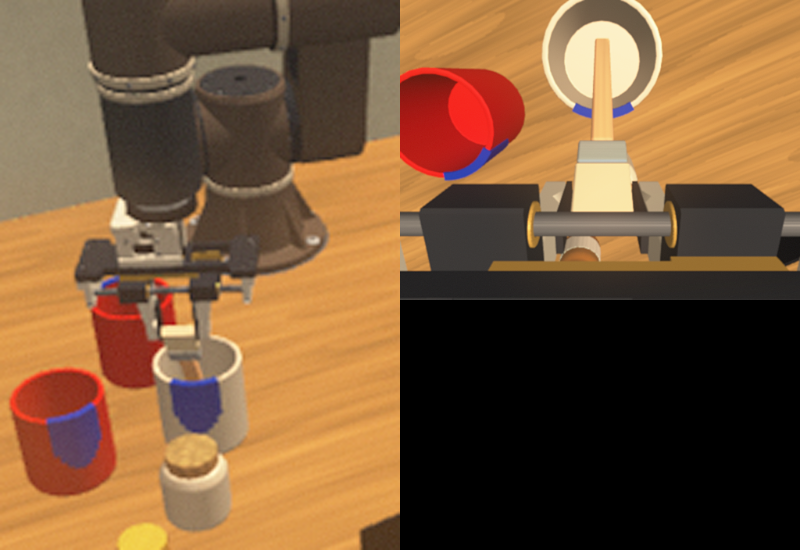

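The wrist crop shows the butt low inside (601,40) and the handle crossing mid-blue at (603,110). I'll lower a bit more until it bears, then release.

Request:
drive_tool(increments=[[[-1,-0.05,0,0.06,0],[-1,-0.08,0,0.12,0],[-1,-0.12,0,0.18,0],[-1,-0.12,0,0.18,0]]], squeeze=3)

```text
time_s: 18.2
tcp_pos: [0.5471, -0.2769, 0.2056]
eef_rot: [-180.0, -0.1, 155.9]
contact_force: [-0.9, 0.8, 0.3]
gripper_width: 0.038
gripper_force: 3.0
```

```bash
python3 - <<'E'
from h import *
w=grab('wrist','w7'); s=r.get_state(); t=s['tcp_pos']
u=np.array([np.cos(np.radians(-24)),np.sin(np.radians(-24))]);v=np.array([-u[1],u[0]]); o=np.array([.4503,-.2339])
d=np.load('pics/w7.npz');R=cv2.Rodrigues(d['rv'])[0]; C=-R.T@d['tv'].ravel()
g=w.astype(int)
# handle butt: topmost handle-coloured pixel in the column band near the jaw centre
hsv=cv2.cvtColor(w,cv2.COLOR_RGB2HSV); m=(hsv[...,1]>70)&(hsv[...,0]<25)
for row in range(0,150,6): print(row,''.join('#' if q else '.' for q in m[row,200:320:3]))
for z in (.008,.02,.04): print(z,proj('w7',[[*(o+k*u),z] for k in (-.05,-.04,-.03,-.02)]).round(0).tolist())
print('tcp crock',(t[:2]-o)@u,(t[:2]-o)@v,t[2],s['contact_force'])
E
```

```text
0 ########################################
6 ########################################
12 ############....########....############
18 #########.......########.......#########
24 #######.........########........########
30 ######..........########..........######
36 #####...........########...........#####
42 ####............########............####
48 ###.............########............####
54 ###.............########............####
60 ###.............########.............###
66 ###............#########............####
72 ###............#########............####
78 ####...........#########...........#####
84 #####..........##########..........#####
90 ######.........##########.........######
96 #######........##########.......########
102 ..#######......##########.....########..
108 ##..#########..##########..#########..##
114 ####.....######################.....####
120 ######........###########..........#####
126 ######.........##########........#######
132 ###########....##########....###########
138 ########################################
144 ########################################
0.008 [[259.0, -0.0], [259.0, 12.0], [259.0, 24.0], [259.0, 36.0]]
0.02 [[259.0, -4.0], [259.0, 9.0], [259.0, 22.0], [259.0, 34.0]]
0.04 [[259.0, -10.0], [259.0, 4.0], [259.0, 17.0], [259.0, 30.0]]
tcp crock 0.10578392434687083 0.00016597496351209096 0.20576569434918607 [-1.41650063  1.06812737 -0.09894849]
```

Request:
drive_tool(increments=[[[0.9,0,0,0.03,0],[0.9,0,0,0.03,0],[0.9,0,0,0.03,0],[0.9,0,0,0.03,0],[0.9,0,0,0.03,0]]])

```text
time_s: 18.88
tcp_pos: [0.5474, -0.2769, 0.2029]
eef_rot: [180.0, 0.0, 155.9]
contact_force: [0.2, -0.6, 0.5]
gripper_width: 0.0807
gripper_force: 0.0
```

Request:
drive_tool(increments=[[[0.9,0,0,-0.1,0],[0.9,0,0,-0.4,0],[0.9,0,0,-0.8,0],[0.9,0,0,-1,0],[0.9,0,0,-1,0]]])

```text
time_s: 19.5
tcp_pos: [0.5483, -0.2773, 0.3263]
eef_rot: [180.0, 0.3, 155.9]
contact_force: [0.3, -0.6, 0.1]
gripper_width: 0.0829
gripper_force: 0.0
```

Request:
drive_tool(increments=[[[0.9,-0.5,0,0,0],[0.9,-1,0,0,0],[0.9,-1,0,0,0],[0.9,-1,0,0,0],[0.9,-1,0,0,0]]])

```text
time_s: 20.12
tcp_pos: [0.6563, -0.3256, 0.324]
eef_rot: [180.0, 0.1, 155.9]
contact_force: [0.1, -0.7, 0.5]
gripper_width: 0.0833
gripper_force: 0.0
```

```bash
python3 - <<'E'
from h import *
b=grab('scene','s8'); w=grab('wrist','w8')
c=cv2.resize(b[60:280,80:240],(400,550),interpolation=cv2.INTER_CUBIC)
w=cv2.resize(w,(400,300))
o=np.zeros((550,800,3),np.uint8);o[:,:400]=c;o[:300,400:]=w
cv2.imwrite('pics/c8.png',cv2.cvtColor(o,cv2.COLOR_RGB2BGR))
E
```

```text
(no output)
```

View pics/c8.png

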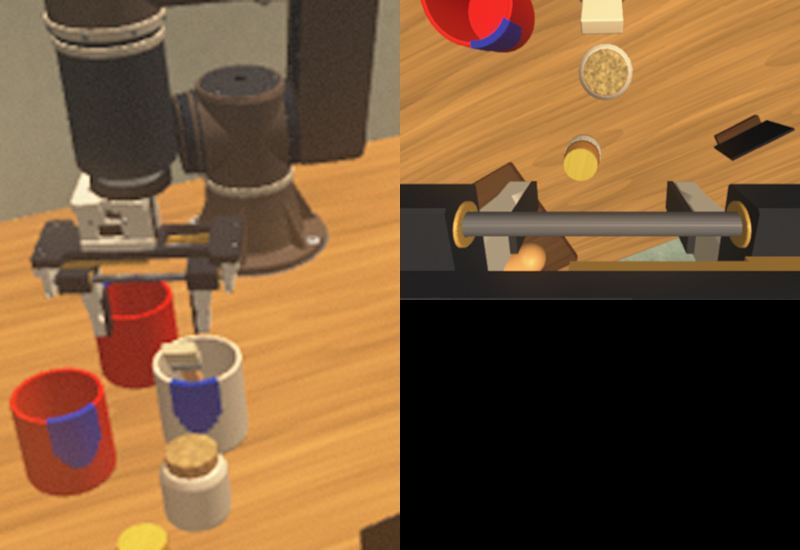

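The brush rests alone in the crock, leaning over mid-blue with the bristle end at wrist crop (602,30). The jar, honey jar and card stand where they were. I'll check the tip position and hand in.

```bash
python3 - <<'E'
from h import *
u=np.array([np.cos(np.radians(-24)),np.sin(np.radians(-24))]);v=np.array([-u[1],u[0]]); o=np.array([.4503,-.2339])
ok=True
for z in (.17,.2):
  e=plane('w8',[[258.6,38]],z)[0][:2]-o; print(z,e@u,e@v); ok&=(e@u>.07 and abs(e@v)<.045)
if ok: print(job.close_job())
E
```

```text
0.17 0.10780516087032804 -0.0007044474162923047
0.2 0.11187047729482354 -0.0007628569435465802
the job is handed in; nothing more can be done
None
```

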